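# Hold the new heel tip over the glued heel for a match check

## Task

The heel of the upturned shoe has wet glue on it, so nothing may touch the shoe yet: take the brown heel tip out of its tray compartment, carry it over the top edge of the pegboard, and stop with it held still and level about one centimetre above the bare cream-coloured heel, outline over outline (flat edge over flat edge, round end over round end), so the fit can be judged. Finish while still holding it there in the gripper, do not put it down or let go. Do not bump the pegboard, and leave the black tip, tin, cup and sunglasses case where they are.

Things in the scene. Friction and masses are not known exactly. Their poses are not given: they have to be found in the camera images.
- tip: The brown rubber heel tip, a D-shaped slab 48 mm long (its x), 42 mm wide (its y) and 10 mm thick, about 30 g, lying flat in one of the three tray compartments. Origin: centre of its underside. z up; +x points to the flat edge (at x = +24 mm), -x to the half-round end (radius 21 mm, at x = -24 mm). The two long sides are flat and parallel from x = -3 to +24 mm: grip across y there.
- tip_flat (a point): Middle of the flat edge of the brown tip, on its underside, 24 mm along +x from the tip's origin.
- heel_seat (a point): Centre of the upward-facing bare heel of the upturned shoe: a level D-shaped cream-coloured face, same outline as the tip (48 by 42 mm), 125 mm above the work surface. z up; +x points to the flat edge and on to the shoe's toe, -x to the half-round end.
- heel_flat (a point): Middle of the flat edge of the bare heel's top face, 24 mm along +x from heel_seat.
- shoe: Dark brown leather shoe with a black sole, fixed upside down on a bamboo holder. Origin on the work surface straight below heel_seat, +x towards the toe, z up. From 36 mm behind the origin to 197 mm ahead, about 90 mm wide; the sole climbs from 100 mm height around the heel to 133 mm at the forefoot (x from 96 to 197 mm), which is its highest part.
- tray: Grey plastic tray, fixed, 260 mm (x) by 128 mm (y), 22 mm high, walls and floor 4 mm thick, with two dividers across x (as high as the walls) making three equal compartments about 81 by 120 mm, centred at x = -85, 0 and +85 mm. Origin: centre of the underside on the work surface; the tip's underside is 4 mm above the work surface.
- black_tip: Black rubber heel tip of the same shape and size as the brown one, in another compartment. Origin: centre of its underside. To be left alone.
- tin: Round lidded shoe-polish tin, green lid, 60 mm across and 25 mm high, in another compartment. Origin: centre of its underside. To be left alone.
- pegboard: White pegboard panel, upright, fixed, between tray and shoe: 260 mm long (its x), 12 mm thick (y), top edge 180 mm above the work surface, on feet 80 mm long in y. Origin: on the work surface under its centre. On its -y side two hooks reach 41 mm out near the top (x = -80, +80 mm), holding a blue brush and a steel shoehorn, all below the top edge. Not to be bumped.
- cup: White ceramic cup, 76 mm across the rim, 85 mm high. Origin: centre of its underside. To be left alone.
- case: Black plastic sunglasses case, 160 by 64 mm, 48 mm high. Origin: centre of its underside. To be left alone.
Mind the look-alikes: they are no part of the job. What is shaped like the shoe but orange or purple is not meant. Several things have the shape of the tip; the one meant has the colours described above.

How it is judged:
On the way:
1. the brown tip is carried over the top edge of the pegboard (z of tip in the frame of pegboard above 0.18 m and y of tip in the frame of pegboard between -0.06 and 0.06 m and x of tip in the frame of pegboard between -0.15 and 0.15 m), for 0.04 s.
At the end, for the whole second after the job is handed in: Brown tip held still by the fingers, underside 3 to 20 mm above the bare heel, centres within 6 mm, flat edges within 9 mm, turned within 0.14 rad the right way round, level within 0.12 rad, not touching the shoe; black tip, tin, cup and case within 25 mm of their starts (horizontal distance between tip and heel_seat below 0.006 m and horizontal distance between tip_flat and heel_flat below 0.009 m and angle between the x axis of tip and the x axis of heel_seat, either way round below 0.14 rad and angle between tip's own z axis and vertical below 0.12 rad and z of tip in the frame of heel_seat between 0.003 and 0.02 m and linear speed of tip below 0.015 m/s and contact force between tip and the fingers above 1 N and contact force between tip and shoe below 0.2 N and distance of each of black_tip, tin, cup, case from where it was at the start of the episode below 0.025 m); the arm keeps its last pose, push and grip.
It fails at once if the shoe is touched (contact force between shoe and anything else above 0.5 N).
It fails at once if the pegboard or what hangs on it is bumped (contact force between pegboard and anything else above 2 N).
It fails at once if a bystander is moved (distance of any of black_tip, tin, cup, case from where it was at the start of the episode above 0.025 m).
It also fails if it takes over 40 s, if anything falls off the work surface, if the arm or the gripper's body presses on something with over 40 N, if the wrist force passes 120 N, or if a joint passes its speed limit or range.

## Robot

A 7-joint arm with a two-finger parallel gripper is mounted at the origin on the work surface. World frame = base frame: x ahead of the robot, y to its left, z up, the work surface at z = 0. Lengths are in m, angles in rad, forces in N, time in s.
With the tool pointing down it reaches from about 0.425 to 1.025 m from the base axis. Payload 9.4 kg.
Tool frame: the origin (TCP) lies between the finger pads; the fingertips stand 8 mm ahead of it and the grasp point (between the pads) lies 11 mm behind it; z points along the fingers, y is the line along which they close (so a half turn about z gives the same grasp; the last joint's range is limited). The gripper opens to 85 mm and grips with 20 to 120 N. Pads are 22 mm wide; open, the fingers measure 114 mm over their backs; the gripper's body (76 mm by 85 mm) begins 54 mm behind the grasp point. The pads swing forward as they close: fully open they stand 13 mm farther back than shut.
Start: joints at [-1.239, 0.599, -0.003, 1.599, 0.002, 0.943, -0.08], TCP at [0.288, 0.665, 0.239] pointing down, gripper open.
Joint ranges: [-2.57, 2.57], [-0.35, 1.97], [-1.29, 1.29], [0.11, 2.56], [-1.05, 4.19], [0.11, 1.86], [-2.63, 2.63]. Speed limits (rad/s): [2.22, 2.22, 3.01, 3.01, 3.14, 3.14, 3.14].

## Interface

Orientations are given as a unit quaternion [w, x, y, z].
In Python, from station import manip gives the robot as it stands. Calls block until the motion is done:
- manip.goto(position, orientation): joint-space move of the TCP to a pose.
- manip.move_straight(position, rotation=None, max_speed=0.15, max_force=None): straight line of the TCP; rotation=None keeps the orientation; max_speed is the mean speed in m/s. With max_force (N) it stops when the force on the tool has changed by that much, and returns True; else False.
- manip.move_joints(angles): joint-space move.
- manip.grip(opening, force=None): finger opening in m; force is the grip in N (None keeps the last); returns when the fingers have stopped.
- manip.dwell(seconds).
- manip.solve_ik(position, orientation): joint angles nearest the present ones, or None.
- manip.get_state(): the state.
- manip.capture(name): name is "scene" or "side" or "wrist"; returns the picture (420x560x3 uint8, red, green, blue); there is no depth.
- manip.camera_model(name): a dict with "mtx" (3x3 intrinsics, pixels), "R" (3x3) and "t" (3): a world point X has camera coordinates R X + t. Camera axes: x right, y down, z forward; pixel columns grow to the right and rows downward; lengths in m; the calibration is good to about 2 mm. A picture is of the moment at which its call begins: read the wrist's pose just before it. camera_model takes no time and is no camera call; for the wrist camera it gives the pose at the moment of the call.
A pose or a line that the arm cannot do raises manip.MotionError and nothing moves.
- manip.job_done(): hands the job in; it is judged then, once.
Trained networks look in the newest picture that a camera, given by its name, has taken for a name from the list of things; names that differ only in an ending like _2 or _b are one class to them, and where a whole thing is asked for, a point or a joint stands for the part that bears it (a point fixed in the world has none). Each returns a list of dicts, best first, with "confidence" (0 to 1); they miss things now and then, are a little off and sometimes report something else, mostly with a low value. They report only what shows in the picture. A call takes as long as a camera call. They do not tell look-alikes from the thing itself.
- manip.recognise(camera, query): "location" ([x, y, z] in m, in world coordinates, good to about 4 mm: the middle of the surface that is visible of it).
- manip.masks_of(camera, query): "region" (420x560 bool, what is visible of it).
The state is a dict: "t": time; "q": joint angles; "dq": joint speeds; "joint_torque": joint torques, N m; "tool_pos": TCP position; "ee_rot": TCP orientation; "contact_force": force on the tool from outside, world axes, zero at the start; "ft_torque": the same for the moment, N m; "width": finger opening in m; "finger_force": force on a finger pad.
Only numpy, scipy, OpenCV 4.12 (cv2) and the standard library are available. Lean on these libraries where they do the work, as an engineer would, in place of code of your own. Each camera call takes 0.05 s, during which the arm holds its last target. There are 200 camera calls.

## Working session

There is one attempt and no reset: what is moved stays moved. The work goes in short steps, each a Python script; the robot and the scene stay as the last script left them, time stands still between calls to the robot, and variables do not carry over. Pictures are saved under pics/ and viewed, at most 10 in all, crops included, and the job is handed in when it is done.

```bash
mkdir -p pics; python3 - <<'E'
from station import manip
import cv2,numpy as np
a=manip.capture("scene");b=manip.capture("side")
for n,i in(("scene",a),("side",b)):
    cv2.imwrite(f"pics/{n}0.png",i[:,:,::-1])
    m=manip.camera_model(n);print(n,np.round(m["mtx"],1).tolist(),"pos",np.round(-m["R"].T@m["t"],3))
    for q in("tip","heel_seat","shoe","tray","pegboard","tin","cup","case"):
        try:print(q,[(np.round(r["location"],3).tolist(),round(r["confidence"],2)) for r in manip.recognise(n,q)])
        except Exception as e:print(q,e)
print(manip.get_state())
E
```

```text
scene [[503.8, 0.0, 282.5], [0.0, 503.8, 197.9], [0.0, 0.0, 1.0]] pos [1.135 0.482 1.257]
tip [([0.456, -0.242, 0.015], 0.58), ([0.314, -0.259, 0.012], 0.55), ([0.518, -0.004, 0.112], 0.19)]
heel_seat [([0.569, 0.31, 0.128], 0.71), ([0.34, 0.438, 0.127], 0.57)]
shoe [([0.347, 0.442, 0.125], 0.89), ([0.604, 0.507, 0.128], 0.83), ([0.568, 0.312, 0.121], 0.57)]
tray [([0.536, -0.249, 0.003], 0.65)]
pegboard [([0.518, -0.006, 0.11], 0.95), ([0.458, -0.243, 0.014], 0.29)]
tin [([0.622, -0.256, 0.026], 0.75)]
cup [([0.364, 0.112, 0.055], 0.94)]
case [([0.746, 0.004, 0.044], 0.8)]
side [[471.1, 0.0, 283.5], [0.0, 471.1, 210.2], [0.0, 0.0, 1.0]] pos [ 0.136 -0.644  1.017]
tip [([0.305, -0.262, 0.011], 0.73), ([0.454, -0.239, 0.017], 0.71)]
heel_seat [([0.297, 0.415, 0.093], 0.87), ([0.562, 0.488, 0.091], 0.75), ([0.544, 0.278, 0.098], 0.56), ([0.455, -0.24, 0.015], 0.45)]
shoe [([0.302, 0.411, 0.095], 0.97), ([0.568, 0.485, 0.094], 0.81), ([0.54, 0.28, 0.092], 0.69)]
tray [([0.523, -0.264, 0.004], 0.97)]
pegboard [([0.498, -0.015, 0.109], 0.67)]
tin [([0.611, -0.271, 0.025], 0.59)]
cup [([0.365, 0.115, 0.058], 0.71)]
case [([0.723, -0.018, 0.046], 0.88)]
{'t': 0.9, 'q': array([-1.23866932,  0.59928301, -0.00248321,  1.59939556,  0.00180378,
        0.94291139, -0.07978936]), 'dq': array([-0.00132781,  0.0019439 ,  0.00017263, -0.00112026, -0.00076272,
        0.00016565,  0.00209654]), 'joint_torque': array([ 8.10316342e-04, -7.76189590e+01,  1.56332731e+00, -2.58377463e+01,
        1.23848539e-02,  1.90636783e-03,  2.99466095e-06]), 'tool_pos': array([0.28822817, 0.66524357, 0.23928885]), 'ee_rot': array([ 2.96231062e-05,  2.02982763e-01,  9.79182310e-01, -1.26795583e-06]), 'contact_force': array([-0.6623812 ,  0.41688629,  0.70121808]), 'ft_torque': array([-0.00283108,  0.05075728, -0.08081994]), 'finger_force': 0.0, 'width': 0.08573606028477587}
```

View pics/scene0.png

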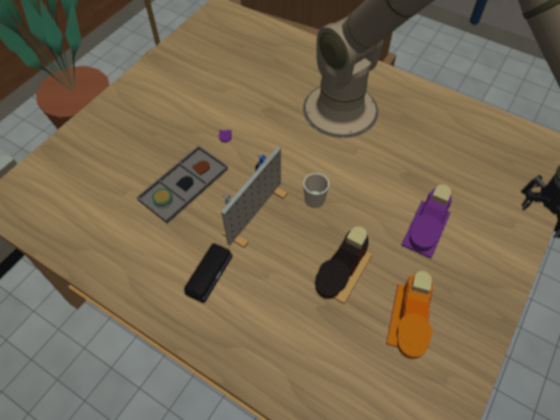

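View pics/side0.png

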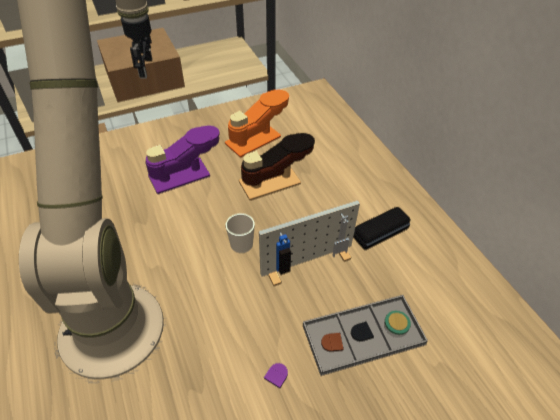

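The scene view shows the brown tip at about (201,168), the black tip at (185,184) and the tin at (162,197). The dark shoe's cream heel is at (357,237), with its toe towards (330,280). In the side view the brown tip is at (332,342) and the heel at (252,160).

```bash
cat > h.py <<'E'
from station import manip
import cv2,numpy as np
from scipy.spatial.transform import Rotation as Ro
def bp(m,uv,z):
    uv=np.atleast_2d(uv).astype(float)
    d=np.c_[uv,np.ones(len(uv))]@np.linalg.inv(m["mtx"]).T@m["R"]
    c=-m["R"].T@m["t"]
    return (c+d*((z-c[2])/d[:,2])[:,None])[:,:2]
def quat(yaw): # tool down, tool y axis at world angle yaw
    y=np.array([np.cos(yaw),np.sin(yaw),0]);z=np.array([0,0,-1.]);x=np.cross(y,z)
    q=Ro.from_matrix(np.c_[x,y,z]).as_quat();return q[[3,0,1,2]]
E
python3 - <<'E'
from h import *
for n,px in(("scene",dict(brown=(201,168),heel=(357,237),cup=(316,184))),("side",dict(brown=(332,342),heel=(252,160)))):
    m=manip.camera_model(n)
    for k,p in px.items():print(n,k,bp(m,p,dict(brown=.014,heel=.125,cup=.085)[k]).round(3))
m=manip.camera_model("wrist");s=manip.get_state()
w=s["ee_rot"];R=Ro.from_quat(np.r_[w[1:],w[0]]).as_matrix()
print("cam in tool",R.T@(-m["R"].T@m["t"]-s["tool_pos"]),(m["R"]@R).round(2).tolist(),m["mtx"])
# peg top ends
m=manip.camera_model("scene");print(bp(m,[(282,152),(225,207)],.18))
m=manip.camera_model("side");print(bp(m,[(260,232),(359,206)],.18))
E
```

```text
scene brown [[ 0.466 -0.239]]
scene heel [[0.489 0.301]]
scene cup [[0.374 0.115]]
side brown [[ 0.453 -0.245]]
side heel [[0.471 0.285]]
cam in tool [ 7.28052708e-02  2.52208503e-05 -1.34411995e-01] [[0.0, 1.0, 0.0], [-0.96, 0.0, -0.29], [-0.29, -0.0, 0.96]] [[375.89804367   0.         280.8258374 ]
 [  0.         375.89804367 206.85213793]
 [  0.           0.           1.        ]]
[[ 0.39234389  0.01180694]
 [ 0.62204872 -0.01487188]]
[[ 0.377196   -0.00617806]
 [ 0.6262687  -0.02695164]]
```

```bash
python3 - <<'E'
from h import *
s=manip.get_state()
p=s["tool_pos"].copy();p[2]=.32
manip.move_straight(p,max_speed=.25)
for y in(0,np.pi):
    print(y,manip.solve_ik([.48,.293,.32],quat(y)))
q=min([quat(0),quat(np.pi)],key=lambda q:np.abs(np.array(x) if (x:=manip.solve_ik([.48,.293,.32],q)) is not None else 99*np.ones(7)).max())
manip.goto([.48,.293,.32],q)
manip.dwell(.3)
m=manip.camera_model("wrist");i=manip.capture("wrist")
np.savez("w1.npz",i=i,**m);cv2.imwrite("pics/w1.png",i[:,:,::-1])
print(manip.get_state()["t"],manip.get_state()["tool_pos"],manip.get_state()["q"])
print((-m["R"].T@m["t"]).round(3))
for k in("heel_seat","shoe"):print([(r["location"],r["confidence"]) for r in manip.recognise("wrist",k)])
E
```

```text
0 [-0.90932739  0.32669746  0.3503033   1.89712152 -0.13672234  0.94081614
 -0.49530281]
3.141592653589793 [-0.33033076  0.34516286 -0.42768892  1.86223223  0.17095683  0.97003252
  2.30877506]
3.2667 [0.47985972 0.29341435 0.31988857] [-0.90984485  0.32700689  0.3500698   1.89694063 -0.13672811  0.94085871
 -0.4952687 ]
[0.481 0.367 0.454]
[([0.5641, 0.3068, 0.1245], 0.96), ([0.318, 0.4135, 0.1068], 0.89), ([0.5084, 0.4513, 0.0138], 0.73), ([0.7898, 0.0392, 0.0153], 0.32)]
[([0.5148, 0.4539, 0.0163], 0.82), ([0.3231, 0.4181, 0.1076], 0.67), ([0.5653, 0.3127, 0.1265], 0.64)]
```

View pics/w1.png

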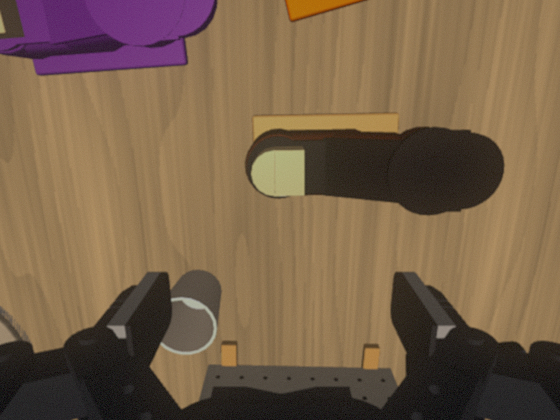

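The wrist view shows the cream heel at (278,172), round end left, flat edge at column ~305, toe to the right, with the pegboard at the bottom and the cup at (190,320). I'll fit the D outline to it precisely.

```bash
cat >> h.py <<'E'
from scipy.optimize import minimize
a=np.linspace(np.pi/2,3*np.pi/2,40)
# round end: half circle of radius 21 about x=-3
D=np.r_[[[.024,-.021],[.024,.021]],np.c_[-.003+.021*np.cos(a),.021*np.sin(a)]]
def segment(i,seed,tol):
    lab=cv2.cvtColor(cv2.GaussianBlur(i,(3,3),0),cv2.COLOR_RGB2LAB).astype(float)
    u,v=seed;ref=np.median(lab[v-3:v+4,u-3:u+4].reshape(-1,3),0)
    k=(np.linalg.norm((lab-ref)*[.5,1,1],axis=2)<tol).astype(np.uint8)
    k=cv2.morphologyEx(k,cv2.MORPH_CLOSE,np.ones((3,3)))
    return (cv2.connectedComponents(k)[1]==cv2.connectedComponents(k)[1][v,u])
def fit(m,mask,z,th0s=np.arange(0,6.28,.4)):
    S=4;v,u=np.nonzero(mask);o=np.array([u.min()-25,v.min()-25]);sz=(u.max()-o[0]+25,v.max()-o[1]+25)
    big=cv2.resize(mask[max(o[1],0):o[1]+sz[1],max(o[0],0):o[0]+sz[0]].astype(np.uint8),None,fx=S,fy=S,interpolation=cv2.INTER_NEAREST)
    o=np.maximum(o,0)
    def poly(p):
        c,s=np.cos(p[2]),np.sin(p[2]);W=D@np.array([[c,s],[-s,c]])+p[:2]
        X=np.c_[W,np.full(len(W),z)]@m["R"].T+m["t"];X=X@m["mtx"].T;return X[:,:2]/X[:,2:]
    def cost(p):
        g=np.zeros_like(big);q=((poly(p)-o+.5)*S-.5)
        cv2.fillPoly(g,[np.round(q*16).astype(np.int32)],1,shift=4)
        return 1-(g&big).sum()/max((g|big).sum(),1)
    c0=bp(m,[u.mean(),v.mean()],z)[0];best=None
    for t in th0s:
        p0=np.r_[c0,t]
        r=minimize(cost,p0,method="Nelder-Mead",options=dict(initial_simplex=p0+np.r_[np.zeros((1,3)),np.diag([.006,.006,.2])],xatol=1e-5,fatol=1e-5))
        if best is None or r.fun<best.fun:best=r
    return best.x,1-best.fun,poly(best.x)
E
python3 - <<'E'
from h import *
d=np.load("w1.npz");i=d["i"]
for tol in(12,18,25):
    k=segment(i,(278,172),tol);p,f,pl=fit(d,k,.125);print(tol,k.sum(),p.round(4),f)
# pegboard top far corners (wrist) for cross-check
for n,sd in(("scene",(357,237)),("side",(252,160))):
    i=cv2.imread(f"pics/{n}0.png")[:,:,::-1].copy();m=manip.camera_model(n)
    k=segment(i,sd,15);p,f,_=fit(m,k,.125);print(n,k.sum(),p.round(4),f)
for n,sd in(("scene",(201,168)),("side",(332,342))):
    i=cv2.imread(f"pics/{n}0.png")[:,:,::-1].copy();m=manip.camera_model(n)
    k=segment(i,sd,15);p,f,_=fit(m,k,.014);print(n,"tip",k.sum(),p.round(4),f)
E
```

```text
12 2085 [0.477  0.2977 0.0195] 0.9176661531690141
18 2144 [0.477  0.2986 0.0193] 0.9424952605984009
25 3187 [0.4773 0.2987 6.2648] 0.6675689586152995
scene 229 [0.4778 0.2981 0.0479] 0.9238046535412938
side 130 [0.4753 0.2984 6.2035] 0.8182539682539682
scene tip 143 [ 0.459  -0.2412  6.0195] 0.9108511496571198
side tip 295 [ 0.4522 -0.2438 -0.3003] 0.8975042865307677
```

```bash
python3 - <<'E'
from h import *
h=np.array([.477,.298])
for n,P,y0 in(("heel",[.477,.298,.32],.02+np.pi/2),("tip",[.456,-.242,.32],-.28+np.pi/2)):
    for s in(0,np.pi):print(n,s,np.round(x,2) if (x:=manip.solve_ik(P,quat(y0+s))) is not None else None)
manip.goto([.477,.298,.30],quat(np.pi/2+.02) if manip.solve_ik([.477,.298,.30],quat(np.pi/2+.02)) is not None else quat(-np.pi/2+.02));manip.dwell(.2)
m=manip.camera_model("wrist");i=manip.capture("wrist");np.savez("w2.npz",i=i,**m);cv2.imwrite("pics/w2.png",i[:,:,::-1])
X=m["R"]@[.477,.298,.125]+m["t"];u=(m["mtx"]@X);u=(u[:2]/u[2]).round().astype(int);print(u)
for tol in(12,18):
    k=segment(i,u,tol);p,f,_=fit(m,k,.125);print(tol,k.sum(),p.round(4),f)
# now to the tray
manip.goto([.456,-.242,.25],quat(-.28+np.pi/2) if manip.solve_ik([.456,-.242,.25],quat(-.28+np.pi/2)) is not None else quat(-.28-np.pi/2));manip.dwell(.3)
m=manip.camera_model("wrist");i=manip.capture("wrist");np.savez("w3.npz",i=i,**m);cv2.imwrite("pics/w3.png",i[:,:,::-1])
X=m["R"]@[.456,-.242,.014]+m["t"];u=(m["mtx"]@X);u=(u[:2]/u[2]).round().astype(int);print(u)
for tol in(12,18):
    k=segment(i,u,tol);p,f,_=fit(m,k,.014);print(tol,k.sum(),p.round(4),f)
s=manip.get_state();print(s["t"],s["tool_pos"],s["q"].round(2))
E
```

```text
heel 0 [-0.64  0.32 -0.02  1.88  0.01  0.94  0.92]
heel 3.141592653589793 [-1.18  0.38  0.73  1.91 -0.31  0.96 -1.86]
tip 0 [ 0.04  0.27  0.44  1.99 -0.14  0.91  1.84]
tip 3.141592653589793 [-0.39  0.41  1.09  2.01 -0.44  0.98 -0.93]
[281 184]
12 2308 [0.4777 0.2983 0.0082] 0.9247239125535271
18 2357 [0.4772 0.2982 0.0149] 0.9436492843559203
[281 169]
12 1715 [ 0.4546 -0.2428 -0.2969] 0.9460419252516894
18 1803 [ 0.4545 -0.2428 -0.2942] 0.9790370015730798
7.2 [ 0.45615083 -0.24171443  0.24998308] [ 0.08  0.35  0.4   2.08 -0.2   0.74  1.9 ]
```

View pics/w3.png

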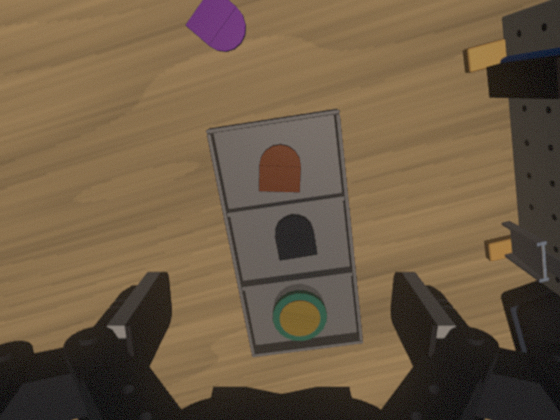

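View pics/w2.png

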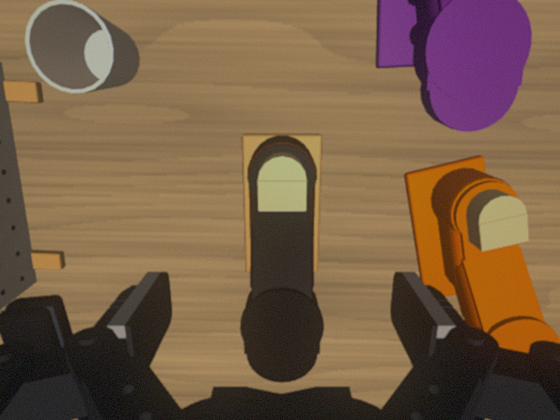

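The crop shows the brown tip at (280,168) centred in its compartment, flat edge down in the image (tool −x), with free space on both sides. In w2 the cream heel is at (282,184), flat edge and toe down. The tip and heel poses agree across the views, so I'll grasp.

```bash
python3 - <<'E'
from h import *
t=np.array([.4545,-.2428]);th=-.295
g=t+.009*np.array([np.cos(th),np.sin(th)]);q=quat(th+np.pi/2)
manip.grip(.056)
manip.goto([*g,.10],q)
manip.move_straight([*g,.035],max_speed=.1)
manip.dwell(.2)
hit=manip.move_straight([*g,.002],max_speed=.02,max_force=5)
s=manip.get_state();z=s["tool_pos"][2];print(hit,z,s["contact_force"],s["width"])
manip.move_straight([*g,z+.003],max_speed=.03)
manip.grip(.03,force=35)
s=manip.get_state();print(s["t"],s["tool_pos"],s["width"],s["finger_force"],s["contact_force"])
E
```

```text
True 0.007888844676973922 [-0.41535764  0.61492326  6.83334574] 0.05583752585969062
11.0083 [ 0.46310594 -0.24542653  0.01094711] 0.040684778214473284 35.18157691927627 [-0.27515522  1.17854158  4.16832479]
```

```bash
python3 - <<'E'
from h import *
s=manip.get_state();p=s["tool_pos"].copy();z0=p[2]
manip.move_straight([p[0],p[1],.06],max_speed=.06)
manip.move_straight([p[0],p[1],.30],max_speed=.2)
s=manip.get_state();print(s["width"],s["finger_force"])
i=manip.capture("wrist");cv2.imwrite("pics/w4.png",i[:,:,::-1]);m=manip.camera_model("wrist");np.savez("w4.npz",i=i,tp=s["tool_pos"],**m)
th=.017;h=np.array([.4772,.2984]);g=h+.009*np.array([np.cos(th),np.sin(th)]);q=quat(th+np.pi/2)
manip.goto([g[0],-.06,.30],quat(-.1+np.pi/2))
manip.move_straight([g[0],.08,.30],max_speed=.15)
manip.goto([*g,.25],q)
manip.dwell(.3)
s=manip.get_state();print(s["t"],s["tool_pos"],s["width"],s["finger_force"])
for n in("wrist","side","scene"):
    i=manip.capture(n);m=manip.camera_model(n);np.savez(f"b_{n}.npz",i=i,**m)
    if n!="wrist":
        X=m["R"]@[*h,.19]+m["t"];u=m["mtx"]@X;u=(u[:2]/u[2]).astype(int);c=i[u[1]-50:u[1]+50,u[0]-65:u[0]+65];c=cv2.resize(c,None,fx=4,fy=4,interpolation=cv2.INTER_CUBIC)
        cv2.imwrite(f"pics/b_{n}.png",c[:,:,::-1])
    else:cv2.imwrite(f"pics/b_{n}.png",i[:,:,::-1])
E
```

```text
0.040794974291195 35.33815087750554
16.4333 [0.48668705 0.29742342 0.25052513] 0.04109457715263924 35.36363984690979
```

View pics/b_wrist.png

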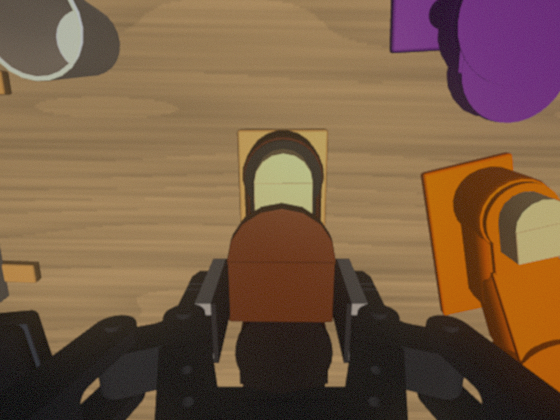

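View pics/b_side.png

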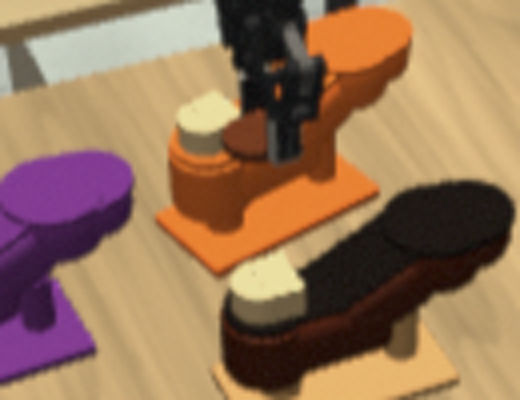

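The wrist view shows the tip held squarely between the pads: round end at (282,207), flat edge at row ~320, and the heel beyond it at (283,183). The side view shows it roughly level. I'll measure it in the hand.

```bash
python3 - <<'E'
from h import *
d=np.load("b_wrist.npz");i=d["i"]
k=None
for tol in(15,20):
    k=segment(i,(282,290),tol);vv,uu=np.nonzero(k);print(tol,k.sum(),uu.min(),uu.max(),vv.min(),vv.max())
    for z in(.2455,.2495,.2535,.2575):
        p,f,_=fit(d,k,z,[0]);print(z,p.round(4),round(f,4))
for sd,tol in(((283,175),18),):
    k=segment(i,sd,tol);print(k.sum())
# pitch/pose check by corner PnP of flat-edge corners and extreme point
k=segment(i,(282,290),20);c=max(cv2.findContours(k.astype(np.uint8),0,1)[0],key=cv2.contourArea)
def proj(x):
    R=Ro.from_euler("ZYX",[x[3],x[4],0]).as_matrix();W=np.c_[D,np.zeros(len(D))]@R.T+x[:3]
    X=(W@d["R"].T+d["t"])@d["mtx"].T;return X[:,:2]/X[:,2:]
def cost(x):
    g=np.zeros((1680,2240),np.uint8);cv2.fillPoly(g,[np.round(((proj(x)+.5)*4-.5)*16).astype(np.int32)],1,shift=4)
    return 1-(g&B).sum()/(g|B).sum()
B=cv2.resize(k.astype(np.uint8),None,fx=4,fy=4,interpolation=0)
for pt in(-.1,0,.1):
    x0=np.array([.4777,.2974,.2535,.017,pt])
    r=minimize(cost,x0,method="Nelder-Mead",options=dict(initial_simplex=x0+np.r_[np.zeros((1,5)),np.diag([.003,.003,.003,.05,.05])],maxiter=250));print(r.x.round(4),1-r.fun)
E
```

```text
15 10749 227 335 209 322
0.2455 [ 0.4807  0.2972 -0.0046] 0.9367
0.2495 [0.4796 0.2972 0.0073] 0.9807
0.2535 [0.4779 0.2972 0.0213] 0.957
0.2575 [0.4768 0.2972 0.0376] 0.904
20 11224 226 335 187 327
0.2455 [ 0.4805  0.2973 -0.0168] 0.8982
0.2495 [0.4792 0.2972 0.0128] 0.9465
0.2535 [0.4774 0.2972 0.0164] 0.9512
0.2575 [ 0.4761  0.2971 -0.0049] 0.9031
2587
[ 0.4789  0.2972  0.2503  0.017  -0.0371] 0.9640479803293941
[0.4777 0.2972 0.2533 0.0106 0.0122] 0.9550700426916484
[ 0.4788  0.2972  0.2505  0.0156 -0.0318] 0.9642123789967733
```

```bash
python3 - <<'E'
from h import *
s=manip.get_state();tgt=s["tool_pos"]+[-.0012,.0011,0]
q=quat(.017+np.pi/2);cmd=tgt.copy()
for z,v in((.19,.08),(.160,.05),(.1435,.03)):
    tgt[2]=z;manip.move_straight([cmd[0],cmd[1],z+(cmd[2]-0 if 0 else 0)],q,max_speed=v);manip.dwell(.3)
    e=tgt-manip.get_state()["tool_pos"];cmd[:2]+=e[:2];print(e.round(4))
manip.move_straight([cmd[0],cmd[1],.1435+e[2]],q,max_speed=.02);manip.dwell(.4)
s=manip.get_state();print(s["t"],(tgt-s["tool_pos"]).round(4),s["tool_pos"],s["ee_rot"].round(4),q.round(4),s["finger_force"])
for n in("wrist","side","scene"):
    i=manip.capture(n);m=manip.camera_model(n);np.savez(f"c_{n}.npz",i=i,**m)
    if n!="wrist":
        X=m["R"]@[.477,.298,.14]+m["t"];u=m["mtx"]@X;u=(u[:2]/u[2]).astype(int);c=i[u[1]-30:u[1]+30,u[0]-40:u[0]+40];c=cv2.resize(c,None,fx=7,fy=7,interpolation=cv2.INTER_CUBIC)
        cv2.imwrite(f"pics/c_{n}.png",c[:,:,::-1])
    else:
        cv2.imwrite(f"pics/c_{n}.png",i[:,:,::-1])
        k=segment(i,(282,290),15)
        for z in(.1425,.1445,.1465):
            p,f,_=fit(m,k,z,[0]);print(z,p.round(4),round(f,4))
E
```

```text
[-0.0001 -0.0001 -0.0004]
[ 0.      0.     -0.0003]
[ 0.      0.     -0.0002]
20.4833 [0.0001 0.     0.0002] [0.48510035 0.29923035 0.14333994] [ 0.     -0.0085  1.     -0.    ] [ 0.     -0.0085  1.      0.    ] 35.36364266881719
0.1425 [0.4781 0.2987 0.0073] 0.982
0.1445 [0.4772 0.2988 0.013 ] 0.9804
0.1465 [0.4763 0.2989 0.0211] 0.9564
```

View pics/c_side.png

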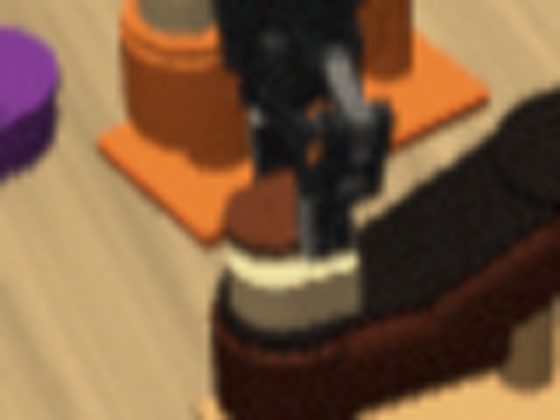

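View pics/c_wrist.png

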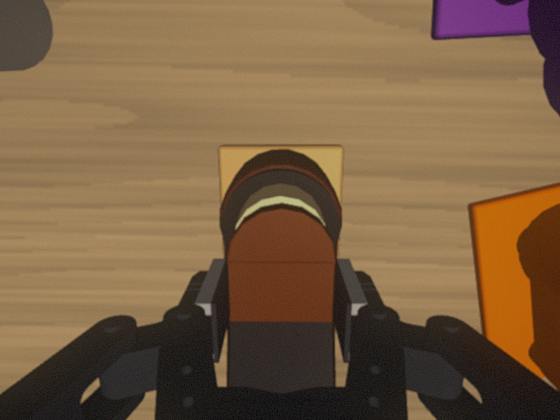

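The tip sits centred over the heel in the wrist view, with the cream crescent even around its round end at (282,203). The side view shows a clear gap and the tip level. Handing in.

```bash
python3 -c "
from station import manip
print(manip.job_done(),manip.get_state()['t'])"
```

```text
the job is handed in; nothing more can be done
the job is handed in; nothing more can be done
```

The brown tip is held still and level about 1 cm above the bare heel, with centres within about 1 mm and the turn within about 0.01 rad by my camera fits; I handed the job in at about 20.6 s, and no verdict came back.

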